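# Set the rotor collar on the centrifuge spindle's flat

### The job

Get the centrifuge's rotor collar ready for its set-screw to be tightened: pinch the bare spindle between the fingers so that you feel its blue flat under one of them, and turn it by that grip until the flat faces the yellow key groove on the rotor. Then pick up the aluminium collar, slide it onto the spindle with its red set-screw over the flat, and press it all the way down on the brass spring washer. Finish while still gripping the collar and holding it down there, screw over the flat and facing the groove; leave the spacer ring, tube rack and mixer alone.

Things in the scene. Friction and masses are not known exactly. Their poses are not given: they have to be found in the camera images.
- centrifuge: Cream benchtop centrifuge, fixed, 264 mm across. Origin on the spindle's axis at the bench; z up. Lid folded back towards its local +x, up to 400 mm from the axis, no higher than 125 mm. On top a dark conical rotor that does not turn: 172 mm across at 136 mm height, narrowing to a level deck 92 mm across at 170 mm. The key groove runs along local -x.
- groove (a point): Point in the yellow key groove on the edge of the rotor's deck, 46 mm from the spindle's axis towards the centrifuge's local -x, 170 mm above the bench. The groove is a yellow stripe 8 mm wide running straight outwards from the spindle over the rotor.
- spindle (a joint): Angle of the upright steel spindle, rad: 0 when its flat faces the yellow groove, growing anticlockwise seen from above, from -3.1 to 3.1; it stays where it is left (friction 0.05 N m). 24 mm in diameter with one flat: 20 mm from the flat to the back, up to 24 mm across otherwise.
- spindle_top (a point): Centre of the spindle's top end, 222 mm above the bench and 46 mm above the washer. The topmost 6 mm taper to 18 mm diameter. A red line on the end runs from the centre towards the flat.
- flat: The spindle's blue flat, 17 mm wide, from 172 to 216 mm above the bench. Origin at the middle of its upper edge, 8 mm from the spindle's axis; local x is the outward normal (level), z up. Turns with the spindle.
- washer (a joint): How far the brass spring washer (40 mm across, round the spindle's foot) is pressed down, m: 0 up, 0.005 fully down against its stop. It starts to yield at 3 N and is fully down at 8 N; springs up when let go.
- washer_top (a point): Centre of the washer's upper face, on the spindle's axis: 176 mm above the bench when up, 171 mm when fully pressed.
- collar: Aluminium collar, a ring 46 mm across, 30 mm high, about 120 g, lying flat on the bench. Origin at the centre of its underside; z up. Local +x points to its red set-screw, whose head (9 mm in diameter) sticks out to 30.5 mm from the axis, 15 mm above the underside. Two grip flats, 26 mm wide and 48 mm apart, face local +y and -y.
- collar_bore (a point): Centre of the collar's underside. The through bore is 26.4 mm in diameter with a flat land 14 mm wide on the screw's side, 1 to 13 mm above the underside and 9.2 mm from the axis, so it goes over the spindle only with the screw within about 9 degrees of the direction the spindle's flat faces.
- spacer: Bystander: plain black ring lying on the bench, 54 mm across, 14 mm high, no screw. Origin at the centre of its underside.
- rack: Bystander: orange tube rack with blue-capped tubes, 70 x 120 mm, 102 mm high. Origin at the centre of its underside.
- mixer: Bystander: blue vortex mixer with a round black head, 142 x 105 mm, 110 mm high. Origin at the centre of its underside.
Things that resemble listed ones, but are neither listed nor needed, are in the scene too. What is meant by the collar is not pink or turquoise, and is the smaller of those in its own colour.

How it is judged (in metres and radians):
On the way, in this order (a step that is already met when the one before it is completed fails the run):
1. the fingers pinch the spindle's flat (over 2 N on it) while the flat faces the groove within 0.2 rad (contact force between the fingers and flat above 2 N and value of joint spindle between -0.2 and 0.2 rad), for 0.2 s.
2. the collar is lifted off the bench in the fingers (height (world z) of collar above 0.03 m and contact force between the fingers and collar above 2 N), for 0.2 s.
At the end, for the whole second after the job is handed in: The collar is on the spindle (centred within 4 mm, upright within 0.1 rad), its screw over the flat (within 0.25 rad) and the flat facing the groove (within 0.25 rad), pressed down so that the washer is at least 3.5 mm down, and the fingers still hold it there with more than 3 N (value of joint washer above 0.0035 m and z of collar in the frame of centrifuge between 0.168 and 0.1735 m and horizontal distance between collar and spindle_top below 0.004 m and angle between collar's own z axis and vertical below 0.1 rad and angle between the x axis of collar and the x axis of flat, either way round below 0.25 rad and value of joint spindle between -0.25 and 0.25 rad and contact force between collar and centrifuge above 3 N and contact force between the fingers and collar above 3 N and linear speed of collar below 0.02 m/s); the arm keeps its last pose, push and grip.
It fails at once if the spacer ring was moved by more than 30 mm (distance of spacer from where it was at the start of the episode above 0.03 m).
It fails at once if the tube rack was moved by more than 30 mm (distance of rack from where it was at the start of the episode above 0.03 m).
It fails at once if the mixer was moved by more than 30 mm (distance of mixer from where it was at the start of the episode above 0.03 m).
It also fails if it takes over 61 s, if anything falls off the work surface, if the arm or the gripper's body presses on something with over 40 N, if the wrist force passes 120 N, or if a joint passes its speed limit or range.

### The arm

A 7-joint arm with a two-finger parallel gripper is mounted at the origin on the work surface. World frame = base frame: x ahead of the robot, y to its left, z up, the work surface at z = 0. Lengths are in m, angles in degrees, forces in N, time in s.
With the tool pointing down it reaches from about 0.4 to 0.875 m from the base axis. Payload 6.5 kg.
Tool frame: the origin (TCP) lies between the finger pads; the fingertips stand 14 mm ahead of it and the grasp point (between the pads) lies 5 mm behind it (manip.nose_length is the distance from the TCP to the fingertips, in m); z points along the fingers, y is the direction in which the jaws open and shut (so a half turn about z gives the same grasp; the last joint's range is limited). The gripper opens to 88 mm and grips with 3 to 60 N. Pads are 18 mm wide; open, the fingers measure 123 mm over their backs; the gripper's body (75 mm by 187 mm) begins 45 mm behind the grasp point.
Start: joints at [71.093, 30.733, -0.252, 88.115, 0.149, 61.152, -4.079], TCP at [0.169, -0.628, 0.253] pointing down, gripper open.
Joint ranges: [-154.64, 154.64], [-21.42, 123.67], [-72.66, 72.17], [13.99, 137.28], [-74.86, 254.86], [10.95, 109.41], [-158.01, 158.01]. Speed limits (degrees/s): [136.94, 136.94, 180, 180, 180, 180, 180].

### API

Orientations are given as a 3x3 rotation matrix whose columns are the frame's x, y, z axes.
In Python, from station import manip gives the robot as it stands.
- The arm moves only by the tool arm_command, never from a script. Its argument "rows" is one flat list of numbers, 4 for each row, row after row: the shift along the tool's x, y, z in m, then the turn about the tool's z in rad. A call has 1 to 5 rows; each row is the pose to reach, as a shift and turn from the pose commanded when the call began, along the tool's axes at that moment; what a row does not reach only later rows make up. A row lasts 1/10 s, in which the tool goes at most 50 mm and 8.59 degrees, less where a joint would pass 70% of its speed; a pose out of reach is approached as far as the arm can. A call with a gripper value outside its range is refused whole. "jaw" is the finger opening in m, from 0 to 0.0881, set as the call begins (left out, the last holds). The fingers move at their own pace and stop on an object; "squeeze" is the grip in N (left out, the last holds). Time passes only in rows, so rows that repeat a pose let the fingers close. It gives the time, the measured TCP pose, the force and the opening at its end, in the units of the state.
- manip.read_state(): the state, without advancing time (a new reading comes with each control period).
- manip.get_image(name): name is "side" or "top" or "wrist"; returns a dict with "color" (400x640x3 uint8, blue, green, red), "depth" (400x640 float32, m along the optical axis (not along the pixel's ray), 0 where there is no reading), "fx", "fy", "cx", "cy" (pixels), "pose" (4x4, takes a point from camera to world coordinates). Camera axes: x right, y down, z forward; pixel columns grow to the right and rows downward; lengths in m; the calibration is good to about 2 mm. The wrist camera is an equidistant fisheye: a pixel r from the principal point sees the ray r / f radians off the axis. A picture is of the moment at which its call begins.
- manip.job_done(): hands the job in, once; it reports no verdict.
The state is a dict: "time": time; "joints": joint angles; "qd": joint speeds; "joint_efforts": joint torques, N m; "tool_pos": TCP position; "ee_rot": TCP orientation; "ft_force": force on the tool from outside, world axes, zero at the start; "ft_torque": the same for the moment, N m; "opening": opening from 0.0 (shut) to 1.0 (fully open).
Only numpy, scipy, OpenCV 4.12 (cv2) and the standard library are available. Lean on these libraries where they do the work, as an engineer would, in place of code of your own. Each camera call takes 0.05 s, during which the arm holds its last target.

## Working session

There is one attempt and no reset: what is moved stays moved. The work goes in short steps, Python scripts to look and compute and a tool call to move; the robot and the scene stay as the last step left them, time stands still between calls to the robot, and variables do not carry over. Pictures are saved under pics/ and viewed, and the job is handed in when it is done.

Besides the shell and the picture viewer there is one more tool, called after "Request:" in YAML: its name, and indented under it one key for each argument. arm_command: Moves the arm, as the interface text tells. Its arguments: {"type":"object","properties":{"rows":{"type":"array"},"jaw":{"type":"number"},"squeeze":{"type":"number"}},"required":["rows"]}

```bash
ls; mkdir -p pics; cat > h.py <<'E'
import numpy as np, cv2
from station import manip
def snap(n,tag):
    d=manip.get_image(n); cv2.imwrite(f'pics/{tag}.png',d['color']); np.savez(f'pics/{tag}.npz',**{k:np.array(v) for k,v in d.items()}); return d
def load(tag): return dict(np.load(f'pics/{tag}.npz'))
def ray(d,u,v,fish=False):
    x=(u-d['cx'])/d['fx'];y=(v-d['cy'])/d['fy']
    if fish:
        r=np.hypot(x,y); s=np.sin(r)/r if r>1e-9 else 1; c=np.array([x*s,y*s,np.cos(r)])
    else: c=np.array([x,y,1.])
    P=d['pose']; return P[:3,3],P[:3,:3]@c
def onz(d,u,v,z,fish=False):
    o,r=ray(d,u,v,fish); return o+r*(z-o[2])/r[2]
def pt(d,u,v):
    z=d['depth'][int(v),int(u)]; o,r=ray(d,u,v); return o+r*z
def crop(tag,u0,v0,u1,v1,s,out):
    im=cv2.imread(f'pics/{tag}.png')[v0:v1,u0:u1]; cv2.imwrite(f'pics/{out}.png',cv2.resize(im,None,fx=s,fy=s,interpolation=cv2.INTER_CUBIC))
E
python3 - <<'E'
from h import *
for n in('side','top','wrist'):
    d=snap(n,n+'0'); print(n,d['pose'].round(3).tolist(),d['fx'],d['cx'],d['cy'])
s=manip.read_state();print(s['tool_pos'],s['ee_rot'],s['opening'],s['time'],s['ft_force'])
E
```

```text
pics
side [[-0.997, -0.061, 0.053, 0.427], [-0.079, 0.591, -0.803, 1.0], [0.018, -0.805, -0.593, 0.879], [0.0, 0.0, 0.0, 1.0]] 433.49923474005374 322.97356236820957 204.6715650036955
top [[-0.016, -0.99, 0.142, 0.336], [-1.0, 0.018, 0.011, -0.018], [-0.014, -0.141, -0.99, 1.415], [0.0, 0.0, 0.0, 1.0]] 490.7649585630387 321.4843614668309 201.02602230074302
wrist [[0.261, -0.931, -0.254, 0.233], [-0.965, -0.252, -0.067, -0.61], [-0.001, 0.262, -0.965, 0.384], [0.0, 0.0, 0.0, 1.0]] 309.70691628693146 318.7656343279012 195.56575394339157
[ 0.16936432 -0.6271135   0.25206092] [[ 9.65402558e-01  2.60763705e-01 -4.35961059e-04]
 [ 2.60764046e-01 -9.65401836e-01  1.18602819e-03]
 [-1.11604502e-04 -1.25867762e-03 -9.99999202e-01]] 1.0002129839522964 0.15 [-0.35534893  0.64755501 -0.02700297]
```

View pics/top0.png

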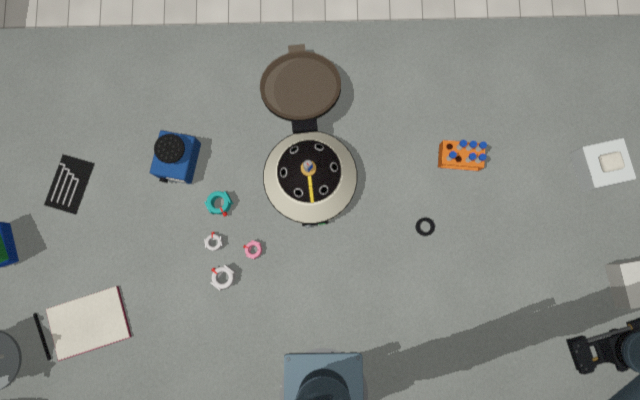

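View pics/side0.png

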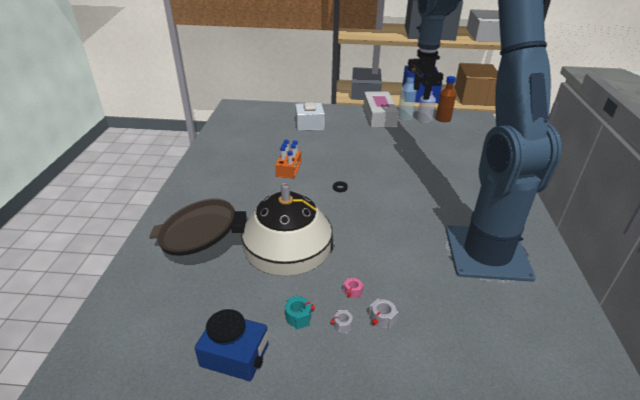

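View pics/wrist0.png

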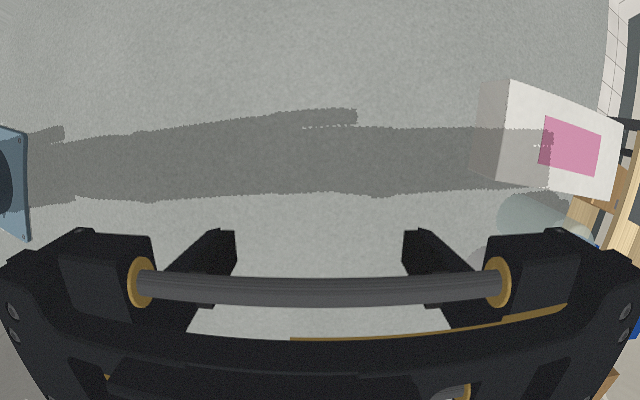

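Candidates (top view): turquoise (218,203), pink (253,250), large silver (222,277) and small silver (213,242). The collar should be the small silver ring at (213,242): it isn't pink or turquoise, and it's the smaller of the two in its colour. I'll confirm that in crops.

```bash
python3 - <<'E'
from h import *
crop('top0',190,185,270,295,5,'c1')
crop('top0',260,130,360,225,6,'c2')
d=load('top0')
s=load('side0')
crop('side0',280,270,410,340,6,'c3')
for n,u,v in(('small',213,242),('big',222,277),('spindle',308,167)): print(n,pt(d,u,v).round(3))
for u,v in((285,187),(343,318)): print(pt(s,u,v).round(3))
E
```

```text
small [ 0.424  0.313 -0.001]
big [ 0.324  0.287 -0.004]
spindle [0.593 0.028 0.221]
[0.594 0.04  0.22 ]
[0.418 0.296 0.011]
```

View pics/c1.png

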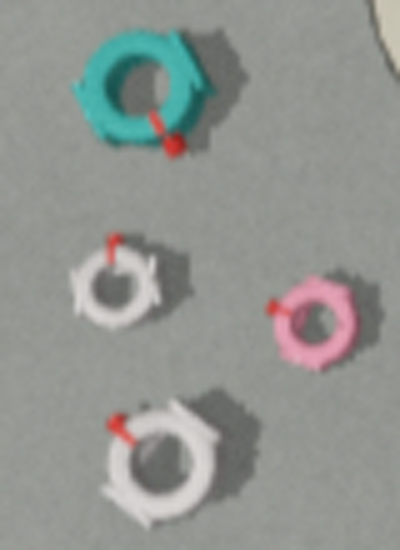

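View pics/c2.png

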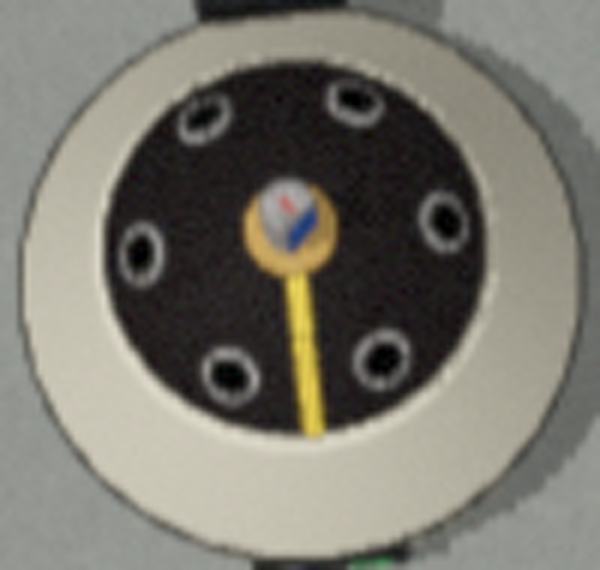

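View pics/c3.png

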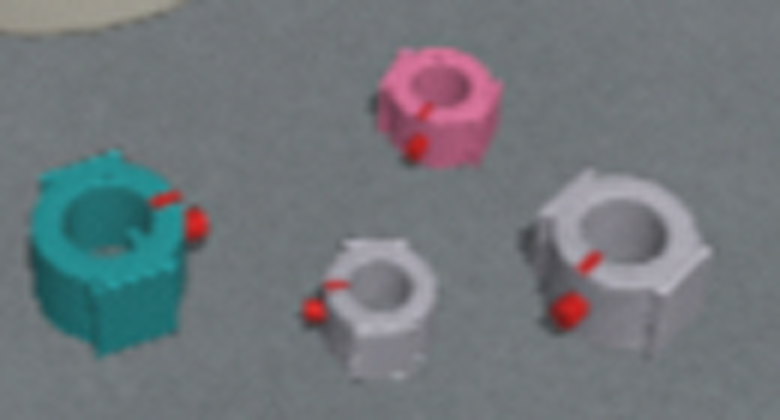

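The crops confirm it: the small silver ring at (213,242) has its screw pointing up in the image, roughly world +x. The spindle flat faces lower right and the groove runs down. Next I'll measure them.

```bash
cat >> h.py <<'E'
def tri(rs):
    A=0;b=0
    for o,r in rs:
        r=r/np.linalg.norm(r); M=np.eye(3)-np.outer(r,r); A=A+M;b=b+M@o
    return np.linalg.solve(A,b)
def mask(im,lo,hi): return cv2.inRange(cv2.cvtColor(im,cv2.COLOR_BGR2HSV),lo,hi)
E
python3 - <<'E'
from h import *
d=load('top0');s=load('side0')
print('spindle tri',tri([ray(d,308,165.5),ray(s,285,185)]).round(4))
m=mask(d['color'],(22,120,120),(33,255,255)); ys,xs=np.nonzero(m[:, :]); k=(ys>170)&(ys<210)&(xs>290)&(xs<330);xs=xs[k];ys=ys[k]
P=np.array([onz(d,u,v,.17) for u,v in zip(xs,ys)])[:,:2]
print(len(P),P.min(0),P.max(0)); 
vx,vy,x0,y0=cv2.fitLine(P.astype(np.float32),cv2.DIST_L2,0,.01,.01).ravel();print(np.degrees(np.arctan2(vy,vx)),x0,y0)
b=mask(d['color'],(105,90,60),(130,255,255)); ys,xs=np.nonzero(b);k=(ys>155)&(ys<180)&(xs>295)&(xs<325)
for u,v in zip(xs[k],ys[k]): print(u,v,onz(d,u,v,.2)[:2].round(4))
r=mask(d['color'],(0,90,80),(8,255,255))|mask(d['color'],(172,90,80),(180,255,255)); ys,xs=np.nonzero(r)
for u,v in zip(xs,ys):
  if 155<v<180 and 295<u<325: print('red',u,v,onz(d,u,v,.222)[:2].round(4))
  if 228<v<250 and 200<u<228: print('redc',u,v,onz(d,u,v,.03)[:2].round(4))
E
```

```text
spindle tri [0.5967 0.0276 0.2187]
105 [0.51200899 0.01762097] [0.58264508 0.0324311 ]
5.3016 0.5475318 0.024325272
311 165 [0.6023 0.0208]
310 166 [0.5998 0.0233]
311 166 [0.5997 0.0208]
312 166 [0.5997 0.0183]
309 167 [0.5972 0.0259]
310 167 [0.5972 0.0234]
311 167 [0.5971 0.0208]
309 168 [0.5947 0.0259]
310 168 [0.5946 0.0234]
308 169 [0.5921 0.0285]
309 169 [0.5921 0.0259]
310 169 [0.592  0.0234]
308 170 [0.5896 0.0285]
309 170 [0.5895 0.026 ]
red 307 163 [0.6027 0.0299]
red 307 164 [0.6002 0.03  ]
redc 212 232 [0.4509 0.3094]
redc 213 232 [0.4509 0.3066]
redc 214 232 [0.4508 0.3037]
redc 211 233 [0.4481 0.3122]
redc 212 233 [0.4481 0.3094]
redc 213 233 [0.448  0.3065]
redc 214 233 [0.448  0.3037]
redc 211 234 [0.4453 0.3122]
redc 212 234 [0.4453 0.3093]
redc 212 235 [0.4424 0.3093]
redc 212 236 [0.4396 0.3092]
```

```bash
cat >> h.py <<'E'
def rel(x,y,z,az):
    s=manip.read_state();R=s['ee_rot'];p=s['tool_pos'];d=R.T@(np.array([x,y,z])-p)
    a=np.degrees(np.arctan2(R[1,0],R[0,0])); t=-((az-a+180)%360-180)
    print('rel',d.round(4),'turn',np.radians(t).round(3),'az',a.round(2),'pos',p.round(4),'j7',round(float(s['joints'][6]),1),'t',s['time'],'F',np.round(s['ft_force'],1),'open',round(float(s['opening'])*88.1,1))
E
python3 -c "
from h import *
rel(.622,0,.33,135)"
```

```text
rel [ 0.6005 -0.4875 -0.0774] turn -2.092 az 15.12 pos [ 0.1694 -0.6271  0.2521] j7 -4.1 t 0.15 F [-0.4  0.6 -0. ] open 88.1
```

Request:
arm_command:
  rows: [0.6,-0.485,-0.078,0,0.6,-0.485,-0.078,0,0.6,-0.485,-0.078,0,0.6,-0.485,-0.078,0,0.6,-0.485,-0.078,0]

```text
time: 0.65
tool_pos: [0.3162, -0.4243, 0.278]
ee_rot: [[0.965, 0.261, -0.0], [0.261, -0.965, 0.0], [-0.0, -0.0, -1.0]]
ft_force: [0.7, -0.4, 0.2]
opening: 1.0
```

```bash
python3 -c "
from h import *
rel(.622,0,.33,135)"
```

```text
rel [ 0.4058 -0.3299 -0.0521] turn -2.093 az 15.11 pos [ 0.3162 -0.4243  0.278 ] j7 -28.1 t 0.65 F [ 0.7 -0.4  0.2] open 88.1
```

Request:
arm_command:
  rows: [0.406,-0.33,-0.052,-2.09,0.406,-0.33,-0.052,-2.09,0.406,-0.33,-0.052,-2.09,0.406,-0.33,-0.052,-2.09,0.406,-0.33,-0.052,-2.09]

```text
time: 1.15
tool_pos: [0.4616, -0.2225, 0.3028]
ee_rot: [[0.524, 0.852, -0.0], [0.852, -0.524, -0.0], [-0.0, 0.0, -1.0]]
ft_force: [1.2, 0.4, -0.5]
opening: 1.003
```

```bash
python3 -c "
from h import *
rel(.622,0,.33,135)"
```

```text
rel [ 0.2736  0.0202 -0.0272] turn -1.336 az 58.43 pos [ 0.4616 -0.2225  0.3028] j7 -16.3 t 1.15 F [ 1.2  0.4 -0.5] open 88.4
```

Request:
arm_command:
  rows: [0.274,0.02,-0.027,-1.336,0.274,0.02,-0.027,-1.336,0.274,0.02,-0.027,-1.336,0.274,0.02,-0.027,-1.336,0.274,0.02,-0.027,-1.336]

```text
time: 1.65
tool_pos: [0.6082, -0.0217, 0.3271]
ee_rot: [[-0.197, 0.98, -0.0], [0.98, 0.197, -0.0], [-0.0, -0.0, -1.0]]
ft_force: [0.3, -0.6, -0.0]
opening: 1.004
```

```bash
python3 -c "
from h import *
rel(.622,0,.33,135)"
```

```text
rel [ 0.0186  0.0178 -0.0029] turn -0.587 az 101.38 pos [ 0.6082 -0.0217  0.3271] j7 -2.2 t 1.65 F [ 0.3 -0.6 -0. ] open 88.4
```

Request:
arm_command:
  rows: [0.019,0.018,-0.003,-0.587,0.019,0.018,-0.003,-0.587,0.019,0.018,-0.003,-0.587,0.019,0.018,-0.003,-0.587,0.019,0.018,-0.003,-0.587]

```text
time: 2.15
tool_pos: [0.6213, -0.0013, 0.3295]
ee_rot: [[-0.704, 0.71, -0.001], [0.71, 0.704, 0.0], [0.001, -0.001, -1.0]]
ft_force: [0.4, 0.5, 0.2]
opening: 1.002
```

```bash
python3 -c "
from h import *
rel(.622,0,.33,135)
snap('wrist','w1')
crop('w1',220,90,420,290,4,'w1c')"
```

```text
rel [ 0.0004  0.0014 -0.0005] turn -0.004 az 134.75 pos [ 0.6213 -0.0013  0.3295] j7 26.4 t 2.15 F [0.4 0.5 0.2] open 88.3
```

View pics/w1.png

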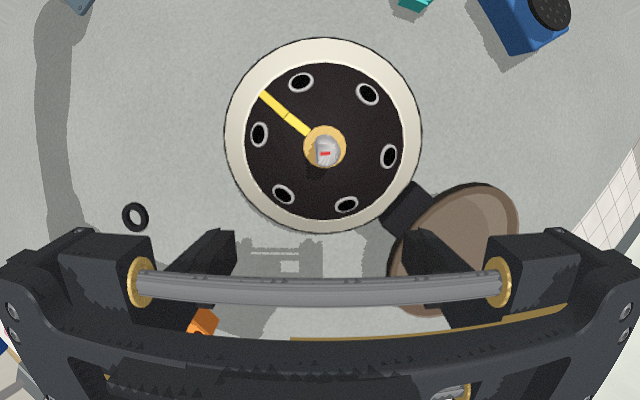

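```bash
python3 - <<'E'
from h import *
crop('w1',290,115,360,185,10,'w1c')
d=load('w1')
im=d['color']
m=mask(im,(22,120,120),(33,255,255));ys,xs=np.nonzero(m);k=(ys<145)&(ys>80)&(xs>250)&(xs<320);xs,ys=xs[k],ys[k]
P=np.array([onz(d,u,v,.17,True) for u,v in zip(xs,ys)])[:,:2]
c0=np.array([.597,.028]);r=np.hypot(*(P-c0).T);Q=P[r<.047]
vx,vy,x0,y0=cv2.fitLine(Q.astype(np.float32),cv2.DIST_L2,0,.01,.01).ravel();print(len(Q),'groove',np.degrees(np.arctan2(vy,vx)),x0,y0)
R=mask(im,(0,110,80),(8,255,255))|mask(im,(172,110,80),(180,255,255));ys,xs=np.nonzero(R)
k=(abs(xs-325)<20)&(abs(ys-150)<20);print(list(zip(xs[k],ys[k])))
P=np.array([onz(d,u,v,.222,True) for u,v in zip(xs[k],ys[k])])[:,:2]
vx,vy,x0,y0=cv2.fitLine(P.astype(np.float32),cv2.DIST_L2,0,.01,.01).ravel();print('red',np.degrees(np.arctan2(vy,vx)),P[np.argmin(P@[vx,vy])],P[np.argmax(P@[vx,vy])])
E
```

```text
298 groove 5.0282183 0.56466025 0.024995802
[(np.int64(321), np.int64(152)), (np.int64(322), np.int64(152)), (np.int64(323), np.int64(152)), (np.int64(324), np.int64(152)), (np.int64(325), np.int64(152)), (np.int64(326), np.int64(152)), (np.int64(327), np.int64(152)), (np.int64(328), np.int64(152)), (np.int64(329), np.int64(152)), (np.int64(320), np.int64(153)), (np.int64(321), np.int64(153)), (np.int64(322), np.int64(153)), (np.int64(323), np.int64(153)), (np.int64(324), np.int64(153)), (np.int64(325), np.int64(153)), (np.int64(326), np.int64(153)), (np.int64(327), np.int64(153)), (np.int64(328), np.int64(153)), (np.int64(329), np.int64(153)), (np.int64(321), np.int64(154)), (np.int64(322), np.int64(154)), (np.int64(323), np.int64(154)), (np.int64(324), np.int64(154)), (np.int64(325), np.int64(154)), (np.int64(326), np.int64(154)), (np.int64(327), np.int64(154)), (np.int64(328), np.int64(154)), (np.int64(329), np.int64(154)), (np.int64(321), np.int64(155))]
red 47.037376 [0.59538477 0.02515678] [0.59978377 0.03064182]
```

View pics/w1c.png

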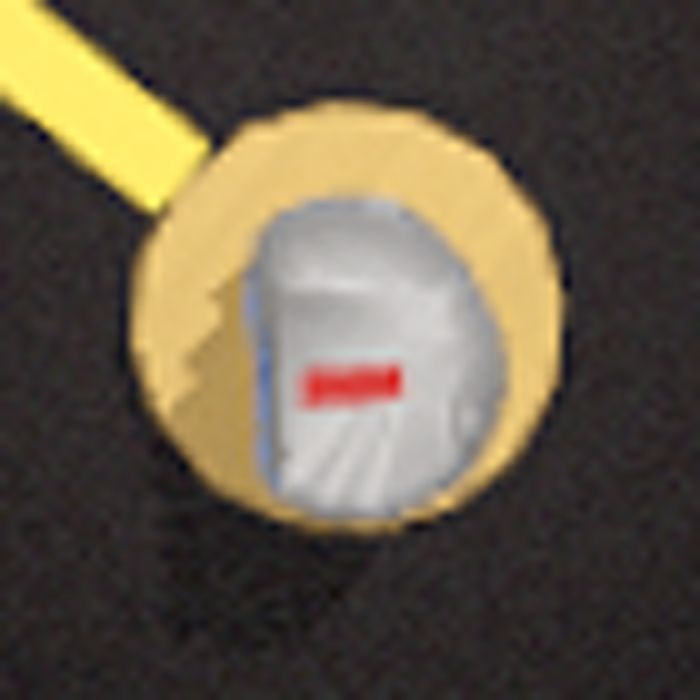

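```bash
python3 - <<'E'
from h import *
d=load('w1'); im=d['color']
print('washer eyeballed',onz(d,324.8-.4,146.7-.4,.176,True))
m=mask(im,(12,70,80),(21,255,255));m[:120]=0;m[175:]=0;m[:,:295]=0;m[:,355:]=0
c=max(cv2.findContours(m,0,1)[0],key=cv2.contourArea)[:,0,:].astype(float)
h=cv2.convexHull(c.astype(np.float32));P=np.array([onz(d,u,v,.176,True)[:2] for u,v in h[:,0]])
print('hull circle',cv2.minEnclosingCircle(P.astype(np.float32)),cv2.fitEllipse(P.astype(np.float32)*1000))
print('red inner end',onz(d,329.5,153,.222,True))
# steel deck hi check: white bowl rim and rotor: top view washer
t=load('top0');print('top washer',onz(t,260+290/6-.4,130+228/6-.4,.176))
# heights: triangulate red centre in top & wrist
print('tri',tri([ray(t,307.5,163.7),ray(d,325.5,153,True)]), 'tri washer',tri([ray(t,260+290/6-.4,130+228/6-.4),ray(d,324.4,146.3,True)]))
E
```

```text
washer eyeballed [0.59807955 0.0284045  0.176     ]
hull circle ((0.5980460047721863, 0.02818937972187996), 0.020538702607154846) ((598.1302490234375, 28.26764678955078), (40.27230453491211, 40.382572174072266), 118.99992370605469)
red inner end [0.60061472 0.03036195 0.222     ]
top washer [0.60087075 0.02952598 0.176     ]
tri [0.59752195 0.02867    0.23516485] tri washer [0.59682016 0.02917367 0.19366654]
```

```bash
python3 -c "
from h import *
rel(.5985,0.0285,.25,136.5)"
```

```text
rel [0.0372 0.0047 0.0797] turn -0.035 az 134.51 pos [ 0.6213 -0.0013  0.3296] j7 26.2 t 2.2 F [-0.6  0.1  1.3] open 88.4
```

Request:
arm_command:
  rows: [0.037,0.0047,0.08,-0.035,0.037,0.0047,0.08,-0.035,0.037,0.0047,0.08,-0.035,0.037,0.0047,0.08,-0.035]
  jaw: 0.05

```text
time: 2.6
tool_pos: [0.5992, 0.0281, 0.2508]
ee_rot: [[-0.726, 0.687, 0.0], [0.687, 0.726, -0.0], [-0.0, -0.0, -1.0]]
ft_force: [0.6, -0.3, 1.3]
opening: 0.659
```

```bash
python3 -c "
from h import *
rel(.5985,0.0285,.197,136.5)
d=snap('wrist','w2')
s=manip.read_state();P=d['pose']
for off in(0,.014):
  c=np.linalg.inv(P)@np.append(s['tool_pos']+s['ee_rot'][:,2]*off,1);c=c[:3];th=np.arctan2(np.hypot(c[0],c[1]),c[2]);ph=np.arctan2(c[1],c[0]);print(d['cx']+d['fx']*th*np.cos(ph),d['cy']+d['fy']*th*np.sin(ph))
crop('w2',220,130,420,290,4,'w2c')
"
```

```text
rel [ 0.0008 -0.0002  0.0538] turn 0.002 az 136.59 pos [0.5992 0.0281 0.2508] j7 22.6 t 2.6 F [ 0.6 -0.3  1.3] open 58.0
321.1114277158038 263.11003647038734
320.9784895726921 250.5706804474364
```

View pics/w2c.png

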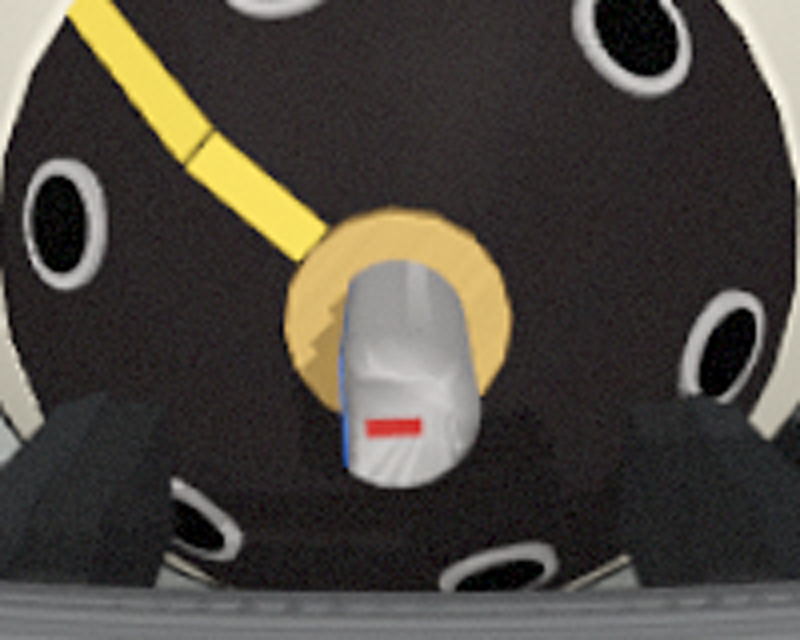

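Request:
arm_command:
  rows: [0.001,0.0018,0.027,0,0.001,0.0018,0.053,0,0.001,0.0018,0.053,0]

```text
time: 2.95
tool_pos: [0.5992, 0.0291, 0.1961]
ee_rot: [[-0.726, 0.688, -0.002], [0.688, 0.726, -0.001], [0.001, -0.002, -1.0]]
ft_force: [-0.2, -0.3, 0.1]
opening: 0.566
```

Request:
arm_command:
  rows: [0,0,0,0,0,0,0,0,0,0,0,0,0,0,0,0]
  jaw: 0.015
  squeeze: 15

```text
time: 3.35
tool_pos: [0.5998, 0.0304, 0.1981]
ee_rot: [[-0.728, 0.686, 0.001], [0.686, 0.728, -0.0], [-0.001, 0.001, -1.0]]
ft_force: [-5.3, -7.0, 4.3]
opening: 0.231
```

```bash
python3 -c "
from h import *
rel(.5985,0.0285,.197,136.5)"
```

```text
rel [-0.0003 -0.0023  0.0011] turn 0.003 az 136.68 pos [0.5998 0.0304 0.1981] j7 20.4 t 3.35 F [-5.3 -7.   4.3] open 20.4
```

Request:
arm_command:
  rows: [0,-0.0006,0,0,0,-0.0006,0,0,0,-0.0006,0,0]

```text
time: 3.65
tool_pos: [0.5998, 0.0303, 0.1981]
ee_rot: [[-0.728, 0.686, 0.002], [0.686, 0.728, 0.0], [-0.001, 0.002, -1.0]]
ft_force: [0.7, -0.9, 5.5]
opening: 0.221
```

```bash
python3 -c "
from h import *
rel(.5985,0.0285,.197,94.9)
snap('wrist','w3')
crop('w3',220,130,420,290,4,'w3c')"
```

```text
rel [-0.0003 -0.0021  0.0011] turn 0.729 az 136.7 pos [0.5998 0.0303 0.1981] j7 20.5 t 3.65 F [ 0.7 -0.9  5.5] open 19.5
```

View pics/w3c.png

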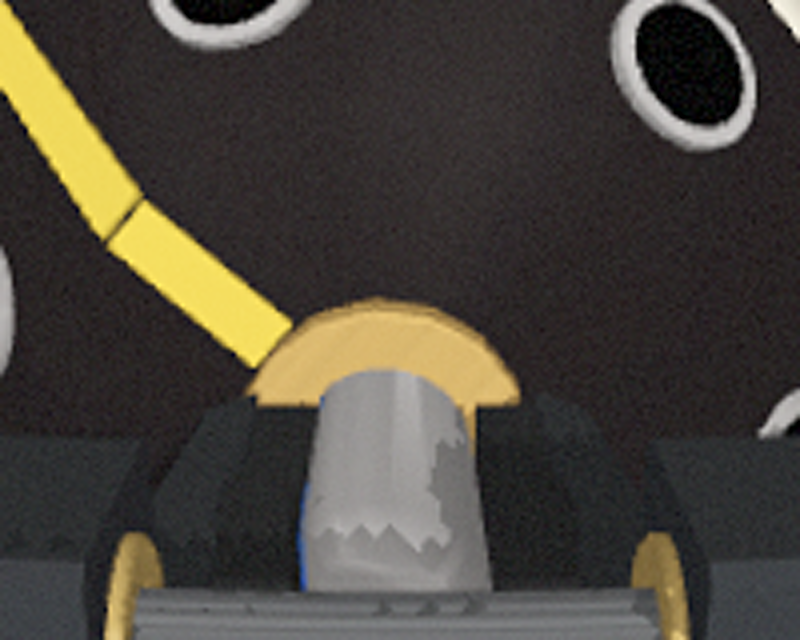

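Request:
arm_command:
  rows: [-0.0003,-0.0001,0,0.12,-0.0005,-0.0002,0,0.24,-0.0007,-0.0003,0,0.36,-0.0009,-0.0004,0,0.48,-0.0011,-0.0005,0,0.6]
  squeeze: 20

```text
time: 4.2
tool_pos: [0.6008, 0.0295, 0.1982]
ee_rot: [[-0.209, 0.978, 0.003], [0.978, 0.209, 0.001], [0.0, 0.004, -1.0]]
ft_force: [2.2, 0.8, 3.4]
opening: 0.221
```

```bash
python3 -c "
from h import *
rel(.6004,0.0290,.198,94.9)"
```

```text
rel [-0.0005 -0.0005  0.0002] turn 0.125 az 102.06 pos [0.6008 0.0295 0.1982] j7 -9.8 t 4.2 F [2.2 0.8 3.4] open 19.5
```

Request:
arm_command:
  rows: [-0.0002,-0.0003,0,0.08,-0.0003,-0.0004,0,0.127,-0.0003,-0.0004,0,0.127,-0.0003,-0.0004,0,0.127,-0.0003,-0.0004,0,0.127]

```text
time: 4.7
tool_pos: [0.6009, 0.0293, 0.1981]
ee_rot: [[-0.089, 0.996, 0.004], [0.996, 0.089, 0.001], [0.001, 0.005, -1.0]]
ft_force: [4.7, 1.5, 4.2]
opening: 0.223
```

```bash
python3 -c "
from h import *
rel(.6004,0.0290,.198,94.9)
d=snap('wrist','w4')
crop('w4',220,130,420,290,4,'w4c')
m=mask(d['color'],(22,120,120),(33,255,255));ys,xs=np.nonzero(m);k=(xs<330);P=np.array([onz(d,u,v,.17,True) for u,v in zip(xs[k],ys[k])])[:,:2]
r=np.hypot(*(P-[.598,.029]).T);Q=P[r<.046];vx,vy,x0,y0=cv2.fitLine(Q.astype(np.float32),cv2.DIST_L2,0,.01,.01).ravel();print(len(Q),'groove',np.degrees(np.arctan2(vy,vx)),x0,y0)
"
```

```text
rel [-0.0003 -0.0005  0.0001] turn 0.004 az 95.13 pos [0.6009 0.0293 0.1981] j7 -15.9 t 4.7 F [4.7 1.5 4.2] open 19.7
364 groove 1.3096303 0.563139 0.025672156
```

View pics/w4c.png

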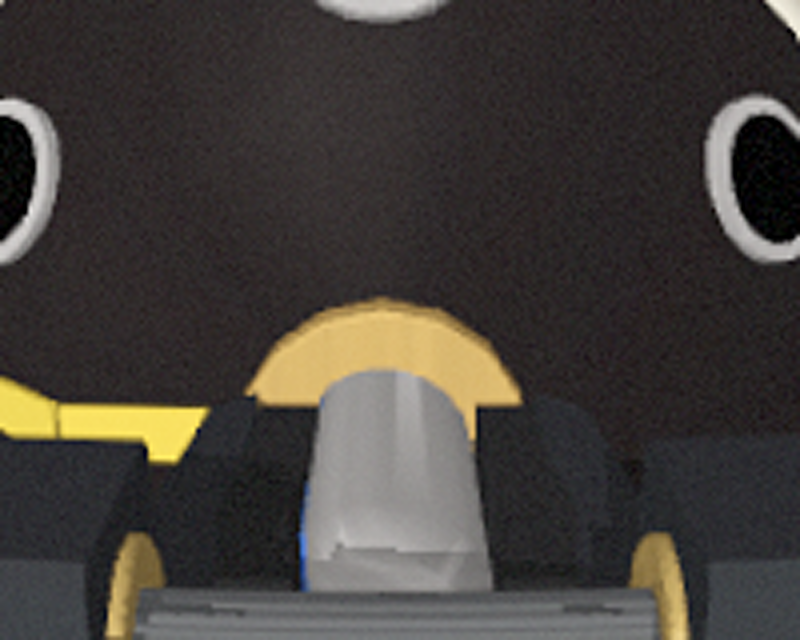

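Request:
arm_command:
  rows: [0,-0.0004,0,0,0,-0.0004,0,0,0,-0.0004,0,0]

```text
time: 5.05
tool_pos: [0.6008, 0.0293, 0.1981]
ee_rot: [[-0.089, 0.996, 0.005], [0.996, 0.089, 0.002], [0.001, 0.005, -1.0]]
ft_force: [6.7, 0.8, 2.0]
opening: 0.223
```

Request:
arm_command:
  rows: [0,0,0,0,0,0,0,0,0,0,0,0,0,0,-0.04,0]
  jaw: 0.06

```text
time: 5.45
tool_pos: [0.5947, 0.0275, 0.2323]
ee_rot: [[-0.088, 0.996, -0.011], [0.996, 0.088, -0.001], [-0.0, -0.011, -1.0]]
ft_force: [0.5, -0.2, -0.2]
opening: 0.567
```

Request:
arm_command:
  rows: [0,0,-0.05,0,-0.04,0,-0.09,0,-0.04,0,-0.09,0,-0.04,0,-0.09,0,-0.04,0,-0.09,0]

```text
time: 5.95
tool_pos: [0.6011, -0.0106, 0.3254]
ee_rot: [[-0.089, 0.996, -0.003], [0.996, 0.089, 0.001], [0.001, -0.003, -1.0]]
ft_force: [-0.3, 0.6, -0.2]
opening: 0.678
```

```bash
python3 - <<'E'
from h import *
rel(.6004,0.0290,.198,94.9)
d=snap('wrist','w5')
crop('w5',230,90,400,240,4,'w5c')
m=mask(d['color'],(22,120,120),(33,255,255));ys,xs=np.nonzero(m);k=(xs<340);P=np.array([onz(d,u,v,.17,True) for u,v in zip(xs[k],ys[k])])[:,:2]
r=np.hypot(*(P-[.598,.029]).T);Q=P[r<.046];vx,vy,x0,y0=cv2.fitLine(Q.astype(np.float32),cv2.DIST_L2,0,.01,.01).ravel();print(len(Q),'groove',np.degrees(np.arctan2(vy,vx)),x0,y0)
R=mask(d['color'],(0,110,80),(8,255,255))|mask(d['color'],(172,110,80),(180,255,255));ys,xs=np.nonzero(R)
P=np.array([onz(d,u,v,.222,True) for u,v in zip(xs,ys)])[:,:2]
P=P[np.hypot(*(P-[.598,.029]).T)<.015]
vx,vy,x0,y0=cv2.fitLine(P.astype(np.float32),cv2.DIST_L2,0,.01,.01).ravel();print(len(P),'red',np.degrees(np.arctan2(vy,vx)),x0,y0)
m=mask(d['color'],(12,70,80),(21,255,255));ys,xs=np.nonzero(m);P=np.array([onz(d,u,v,.176,True)[:2] for u,v in zip(xs,ys)]);P=P[np.hypot(*(P-[.598,.029]).T)<.024]
print('washer',cv2.fitEllipse(cv2.convexHull((P*1000).astype(np.float32))))
E
```

```text
rel [0.0394 0.0032 0.1275] turn 0.003 az 95.09 pos [ 0.6011 -0.0106  0.3254] j7 -8.3 t 5.95 F [-0.3  0.6 -0.2] open 59.8
270 groove 6.1972075 0.5652167 0.024948783
32 red 10.875137 0.5978073 0.028120352
washer ((597.1101684570312, 28.246337890625), (39.56590270996094, 43.89238357543945), 91.08125305175781)
```

View pics/w5c.png

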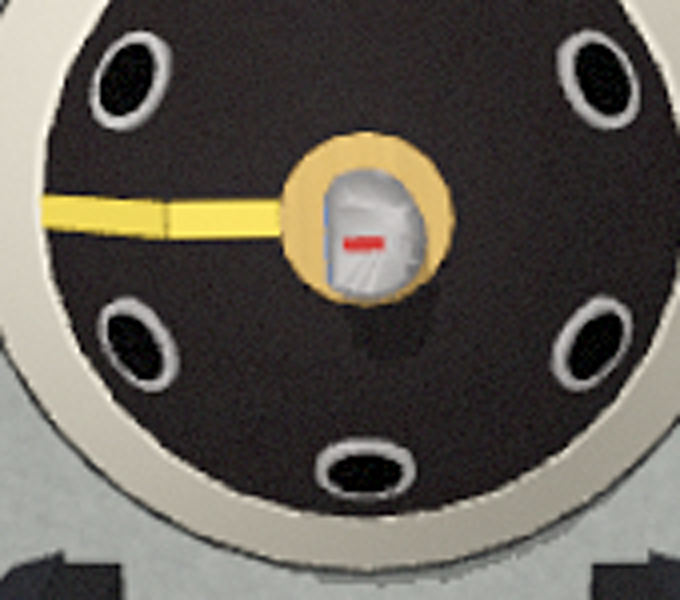

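```bash
python3 - <<'E'
from h import *
d=load('top0');s=load('side0')
a=ray(d,213,242.4)
print(onz(d,213,242,.03),onz(s,280+382/6,270+290/6,.03), tri([ray(d,190+116/5-.4,185+286/5-.4),ray(s,280+382/6-.4,270+288/6-.4)]))
rel(.465,.31,.25,180)
E
```

```text
[0.4225727  0.30613736 0.03      ] [0.41609242 0.31167514 0.03      ] [0.42020232 0.30741508 0.02780015]
rel [ 0.331  -0.1065  0.0759] turn -1.481 az 95.14 pos [ 0.601  -0.0102  0.3252] j7 -8.3 t 6.0 F [-0.8 -0.2 -0.3] open 60.0
```

Request:
arm_command:
  rows: [0.05,0,0,0,0.1,-0.04,0,-0.15,0.15,-0.07,0,-0.3,0.2,-0.1,0,-0.45,0.24,-0.12,0,-0.6]

```text
time: 6.5
tool_pos: [0.4726, 0.198, 0.3257]
ee_rot: [[-0.641, 0.767, -0.002], [0.767, 0.641, -0.001], [0.001, -0.002, -1.0]]
ft_force: [0.8, 0.9, 0.1]
opening: 0.68
```

```bash
python3 - <<'E'
from h import *
rel(.465,.31,.25,180)
E
```

```text
rel [0.0907 0.0661 0.0756] turn -0.875 az 129.88 pos [0.4726 0.198  0.3257] j7 0.6 t 6.5 F [0.8 0.9 0.1] open 59.9
```

Triangulated from the top and side views, the collar top is at about (0.420, 0.307, 0.028), which agrees with its stated 30 mm height.

Request:
arm_command:
  rows: [0.09,0.066,0.076,-0.875,0.09,0.066,0.076,-0.875,0.09,0.066,0.076,-0.875,0.09,0.066,0.076,-0.875,0.09,0.066,0.076,-0.875]
  jaw: 0.075

```text
time: 7.0
tool_pos: [0.4666, 0.3093, 0.2488]
ee_rot: [[-0.993, 0.121, -0.004], [0.121, 0.993, -0.001], [0.004, -0.001, -1.0]]
ft_force: [0.4, -0.9, 1.1]
opening: 0.853
```

Request:
arm_command:
  rows: [0,0,0,-0.12,0,0,0,-0.12]

```text
time: 7.2
tool_pos: [0.4677, 0.3081, 0.2496]
ee_rot: [[-1.0, 0.01, -0.003], [0.01, 1.0, -0.0], [0.003, -0.0, -1.0]]
ft_force: [-0.3, 0.1, 0.2]
opening: 0.852
```

```bash
python3 - <<'E'
from h import *
rel(.465,.31,.25,180)
d=snap('wrist','w6')
E
```

```text
rel [ 0.0028  0.0019 -0.0004] turn -0.01 az 179.45 pos [0.4677 0.3081 0.2496] j7 29.2 t 7.2 F [-0.3  0.1  0.2] open 75.0
```

View pics/w6.png

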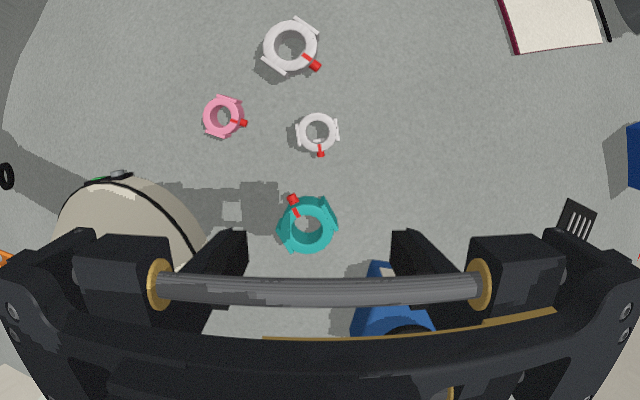

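```bash
cat > col.py <<'E'
from h import *
import sys
def collar(tag,u0,v0,u1,v1,z=.03,sc=8):
    d=load(tag);im=d['color'][v0:v1,u0:u1]
    crop(tag,u0,v0,u1,v1,sc,tag+'c')
    hsv=cv2.cvtColor(im,cv2.COLOR_BGR2HSV)
    R=mask(im,(0,110,80),(8,255,255))|mask(im,(172,110,80),(180,255,255))
    ys,xs=np.nonzero(R);print('red px',xs.mean()+u0,ys.mean()+v0,len(xs))
    P=np.array([onz(d,u+u0,v+v0,z-.0,True)[:2] for u,v in zip(xs,ys)]);vx,vy,x0,y0=cv2.fitLine(P.astype(np.float32),cv2.DIST_L2,0,.01,.01).ravel();print('red line',np.degrees(np.arctan2(vy,vx)),x0,y0)
    W=((hsv[...,1]<25)&(hsv[...,2]>170)).astype(np.uint8)*255
    cs,hi=cv2.findContours(W,cv2.RETR_CCOMP,cv2.CHAIN_APPROX_NONE)
    i=max(range(len(cs)),key=lambda i:cv2.contourArea(cs[i]))
    Q=np.array([onz(d,u+u0,v+v0,z,True)[:2] for u,v in cs[i][:,0]])*1000
    print('outer',len(Q),Q.mean(0),cv2.minAreaRect(Q.astype(np.float32)))
    for j in range(len(cs)):
        if hi[0][j][3]==i and cv2.contourArea(cs[j])>30:
            H=np.array([onz(d,u+u0,v+v0,z,True)[:2] for u,v in cs[j][:,0]])*1000
            print('hole',cv2.minEnclosingCircle(H.astype(np.float32)),cv2.fitEllipse(H.astype(np.float32)))
    cv2.imwrite(f'pics/{tag}m.png',cv2.resize(W,None,fx=sc,fy=sc))
E
python3 -c "
from col import *
collar('w6',285,100,350,165)
print(onz(load('w6'),320.5,153.5,.015,True),onz(load('w6'),320,145,.03,True))"
```

```text
red px 319.8524590163934 151.4918032786885 61
red line 12.48083 0.4423781 0.3093186
outer 204 [419.85168154 306.61141161] ((419.3411560058594, 306.40362548828125), (43.66801834106445, 48.39149856567383), 7.011744022369385)
[0.44658828 0.31009172 0.015     ] [0.43491995 0.30955205 0.03      ]
```

View pics/w6c.png

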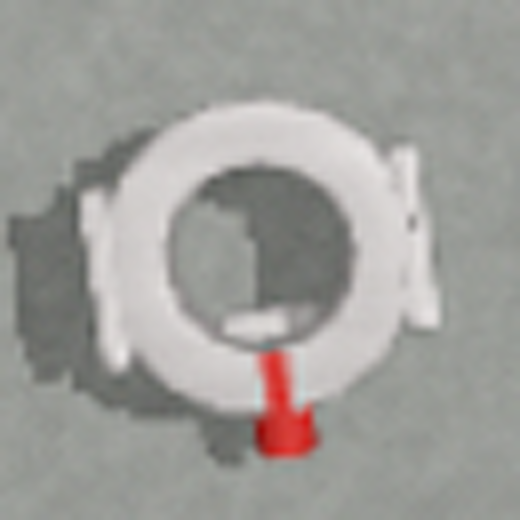

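```bash
python3 -c "
from col import *
d=load('w6')
f=lambda u,v,z=.03:onz(d,285+u/8-.44,100+v/8-.44,z,True)[:2]
print(f(258,256),f(262,255),'far/near',f(258,100),f(262,412))
a,b=f(270,355),f(283,408);print(np.degrees(np.arctan2(*(b-a)[::-1])))
for p,q in(((90,190),(115,365)),((400,150),(425,325))):
  v=f(*q)-f(*p);print(np.degrees(np.arctan2(v[1],v[0])))
c=f(260,255);h=f(286,432,.015);print('screw',np.degrees(np.arctan2(*(h-c)[::-1])),np.hypot(*(h-c)))
"
```

```text
[0.41954105 0.30609097] [0.41940459 0.30665665] far/near [0.39739271 0.30631752] [0.44184871 0.30642638]
13.11571827036153
7.027935517305157
7.907378634777847
screw 7.29786320032192 0.027479276711776475
```

```bash
python3 -c "
from h import *
rel(.4195,.3065,.08,187.4)"
```

```text
rel [ 0.048  -0.0021  0.17  ] turn -0.143 az 179.21 pos [0.468  0.308  0.2499] j7 29.0 t 7.25 F [ 0.4  0.3 -0. ] open 75.3
```

Request:
arm_command:
  rows: [0.024,-0.001,0.04,-0.07,0.048,-0.002,0.08,-0.143,0.048,-0.002,0.12,-0.143,0.048,-0.002,0.17,-0.143,0.048,-0.002,0.17,-0.143]

```text
time: 7.75
tool_pos: [0.4174, 0.3034, 0.076]
ee_rot: [[-0.992, -0.128, -0.009], [-0.128, 0.992, -0.006], [0.009, -0.005, -1.0]]
ft_force: [-0.1, -0.3, -0.3]
opening: 0.85
```

Request:
arm_command:
  rows: [0,0,0,0]

```text
time: 7.85
tool_pos: [0.4205, 0.3066, 0.0814]
ee_rot: [[-0.992, -0.129, -0.002], [-0.129, 0.992, -0.001], [0.002, -0.0, -1.0]]
ft_force: [0.4, -0.1, -0.1]
opening: 0.85
```

```bash
python3 -c "
from h import *
rel(.4195,.3065,.08,187.4)
snap('wrist','w7')
crop('w7',220,130,420,290,4,'w7c')"
```

```text
rel [0.001  0.     0.0014] turn 0.0 az -172.58 pos [0.4205 0.3066 0.0814] j7 21.9 t 7.85 F [ 0.4 -0.1 -0.1] open 74.9
```

View pics/w7c.png

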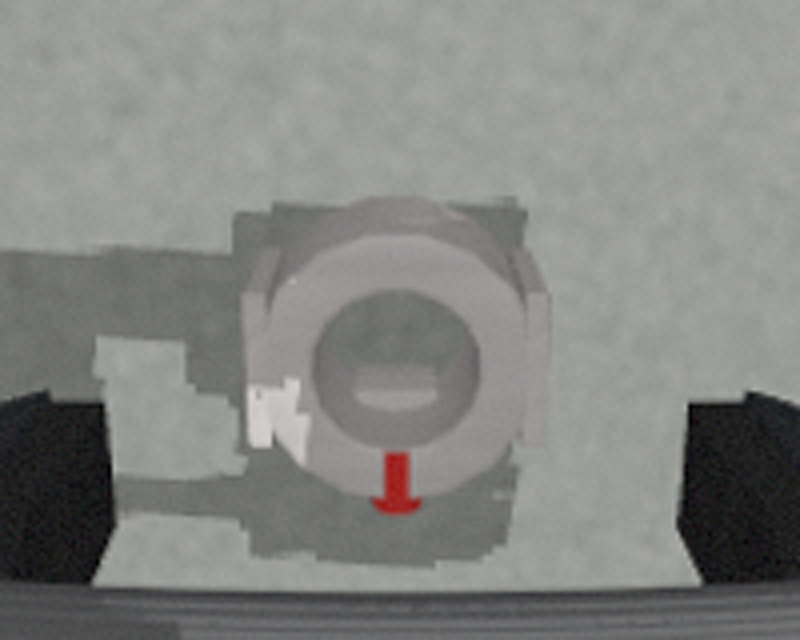

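Request:
arm_command:
  rows: [0.001,0,0.03,0,0.001,0,0.055,0,0.001,0,0.0625,0,0.001,0,0.0625,0,0.001,0,0.0625,0]

```text
time: 8.4
tool_pos: [0.4213, 0.3071, 0.0204]
ee_rot: [[-0.992, -0.129, 0.002], [-0.129, 0.992, 0.002], [-0.002, 0.001, -1.0]]
ft_force: [-0.5, 0.9, -0.2]
opening: 0.854
```

Request:
arm_command:
  rows: [0,0,0,0,0,0,0,0,0,0,0,0,0,0,0,0,0,0,0,0]
  jaw: 0.04
  squeeze: 30

```text
time: 8.9
tool_pos: [0.4204, 0.3062, 0.0189]
ee_rot: [[-0.992, -0.13, 0.0], [-0.13, 0.992, 0.0], [-0.0, -0.0, -1.0]]
ft_force: [0.6, -1.6, 4.6]
opening: 0.544
```

```bash
python3 -c "
from h import *
rel(.4195,.3065,.019,187.4)"
```

```text
rel [ 0.0009  0.0004 -0.0001] turn 0.001 az -172.54 pos [0.4204 0.3062 0.0189] j7 17.0 t 8.9 F [ 0.6 -1.6  4.6] open 48.0
```

Request:
arm_command:
  rows: [0,0,-0.02,0,0,0,-0.06,0,0,0,-0.11,0,0,0,-0.16,0,0,0,-0.21,0]

```text
time: 9.4
tool_pos: [0.4196, 0.3057, 0.2301]
ee_rot: [[-0.991, -0.13, -0.001], [-0.13, 0.991, -0.001], [0.001, -0.0, -1.0]]
ft_force: [1.7, -0.6, -1.2]
opening: 0.547
```

Request:
arm_command:
  rows: [0,0,-0.06,0,0,0,-0.09,0,0,0,-0.09,0]

```text
time: 9.7
tool_pos: [0.4217, 0.3083, 0.3235]
ee_rot: [[-0.992, -0.13, 0.007], [-0.13, 0.992, 0.005], [-0.008, 0.004, -1.0]]
ft_force: [0.6, -0.0, -1.9]
opening: 0.541
```

```bash
python3 -c "
from h import *
rel(.5985,.0288,.30,5)
print(np.round(manip.read_state()['joints'],1))
snap('wrist','w8')
crop('w8',220,130,420,290,4,'w8c')"
```

```text
rel [-0.1389 -0.3001  0.0234] turn -3.099 az -172.54 pos [0.4217 0.3083 0.3235] j7 37.5 t 9.7 F [ 0.6 -0.  -1.9] open 47.7
[  4.1  23.2 -57.8 100.7  21.3  67.5  37.5]
```

View pics/w8c.png

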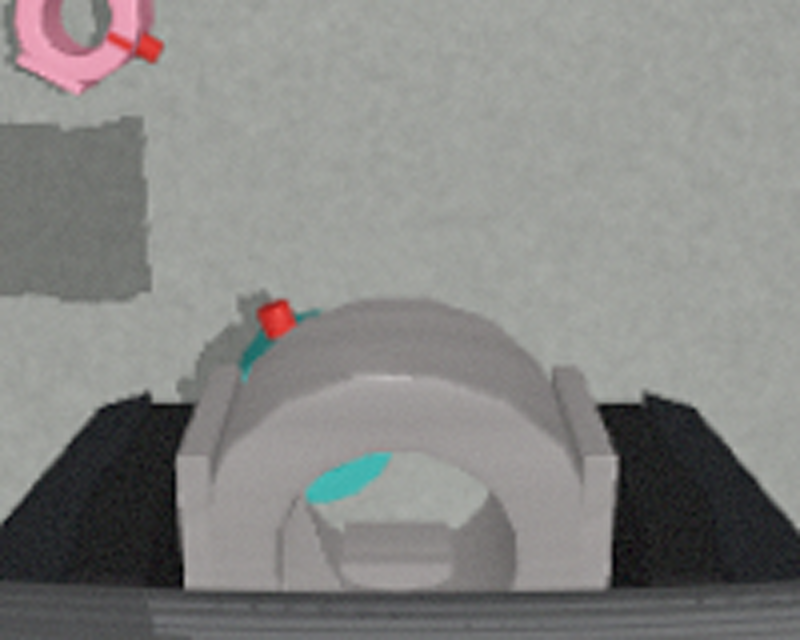

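```bash
python3 -c "
from h import *
s=manip.read_state();R=s['ee_rot'];p=s['tool_pos']
d=load('w8')
P=onz(d,220+400/4-.4,130+376/4-.4,p[2]+.0111,True);print('far edge tool',R.T@(P-p))
d=load('w7');g=np.array([.4204,.3062,.0189]);
for v in(235,366,497): print(R.T@(onz(d,220+397/4-.4,130+v/4-.4,.03,True)-g))
"
```

```text
far edge tool [ 0.02119221  0.00166939 -0.01118293]
[ 0.02264097  0.00044196 -0.0111904 ]
[ 0.0014854   0.00043744 -0.01110547]
[-0.0213504   0.00043297 -0.01101379]
```

Request:
arm_command:
  rows: [-0.014,-0.03,0,0.14,-0.028,-0.06,0,0.28,-0.042,-0.09,0,0.42,-0.056,-0.12,0,0.56,-0.07,-0.15,0,0.7]

```text
time: 10.25
tool_pos: [0.5087, 0.1645, 0.3162]
ee_rot: [[-0.839, 0.544, -0.003], [0.544, 0.839, -0.001], [0.002, -0.003, -1.0]]
ft_force: [-0.2, 0.3, -1.1]
opening: 0.543
```

```bash
python3 -c "
from h import *
rel(.5985,.0288,.30,5)
print(np.round(manip.read_state()['joints'],1))"
```

```text
rel [-0.1492 -0.0649  0.0161] turn 2.479 az 147.03 pos [0.5087 0.1645 0.3162] j7 19.3 t 10.25 F [-0.2  0.3 -1.1] open 47.9
[ 13.5  21.9 -46.2  99.4  17.1  66.3  19.3]
```

Request:
arm_command:
  rows: [-0.03,-0.013,0,0.14,-0.06,-0.026,0,0.28,-0.09,-0.039,0,0.42,-0.12,-0.052,0,0.56,-0.149,-0.065,0,0.7]

```text
time: 10.75
tool_pos: [0.599, 0.0296, 0.3158]
ee_rot: [[-0.291, 0.957, -0.004], [0.957, 0.291, -0.001], [0.0, -0.004, -1.0]]
ft_force: [-0.9, 0.4, -1.5]
opening: 0.542
```

Request:
arm_command:
  rows: [0,0,0,0.14,0,0,0,0.28,0,0,0,0.42,0,0,0,0.56,0,0,0,0.7]

```text
time: 11.25
tool_pos: [0.5983, 0.0309, 0.3157]
ee_rot: [[0.394, 0.919, -0.004], [0.919, -0.394, -0.001], [-0.003, -0.004, -1.0]]
ft_force: [0.3, 0.8, -1.7]
opening: 0.544
```

```bash
python3 -c "
from h import *
rel(.5985,.0288,.30,5)
print(np.round(manip.read_state()['joints'],1))"
```

```text
rel [-0.0018  0.0011  0.0157] turn 1.079 az 66.81 pos [0.5983 0.0309 0.3157] j7 -39.7 t 11.25 F [ 0.3  0.8 -1.7] open 48.0
[ 11.6  24.7 -25.8  90.8  11.3  67.4 -39.7]
```

Request:
arm_command:
  rows: [0,0,0,0.14,0,0,0,0.28,0,0,0,0.42,0,0,0,0.56,0,0,0,0.7]

```text
time: 11.75
tool_pos: [0.5983, 0.031, 0.3157]
ee_rot: [[0.893, 0.449, -0.005], [0.449, -0.893, -0.001], [-0.005, -0.001, -1.0]]
ft_force: [0.2, -0.2, -1.4]
opening: 0.541
```

Request:
arm_command:
  rows: [0,0,0,0.13,0,0,0,0.26,0,0,0,0.379,0,0,0,0.379,0,0,0,0.379]

```text
time: 12.25
tool_pos: [0.5987, 0.0312, 0.3168]
ee_rot: [[0.995, 0.096, -0.003], [0.096, -0.995, -0.001], [-0.003, 0.0, -1.0]]
ft_force: [-0.8, 0.3, -1.5]
opening: 0.54
```

```bash
python3 -c "
from h import *
rel(.5985,.0288,.26,5)
print(np.round(manip.read_state()['joints'],1))
snap('wrist','w9');snap('side','s9');snap('top','t9')
crop('w9',220,130,420,290,4,'w9c')
crop('s9',230,130,350,230,6,'s9c')"
```

```text
rel [-0.0003  0.0024  0.0568] turn 0.009 az 5.51 pos [0.5987 0.0312 0.3168] j7 -96.7 t 12.25 F [-0.8  0.3 -1.5] open 47.5
[  3.   23.2 -13.9  91.3   5.9  66.5 -96.7]
```

View pics/w9c.png

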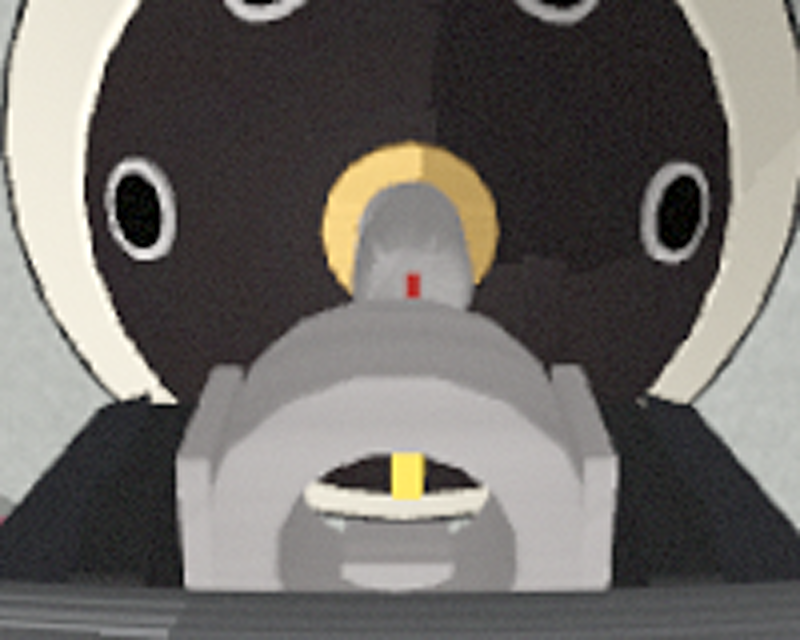

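View pics/s9c.png

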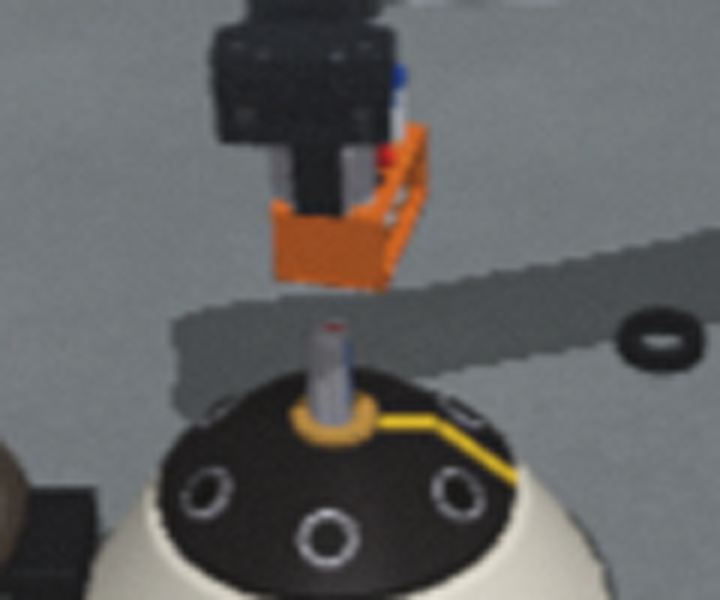

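Request:
arm_command:
  rows: [0,0.0028,0.03,0.009,0,0.0028,0.06,0.009,0,0.0028,0.066,0.009,0,0.0028,0.066,0.009,0,0.0028,0.066,0.009]

```text
time: 12.9
tool_pos: [0.6006, 0.0288, 0.2539]
ee_rot: [[0.996, 0.084, 0.002], [0.084, -0.996, 0.0], [0.002, -0.0, -1.0]]
ft_force: [-0.1, -0.2, -0.4]
opening: 0.544
```

```bash
python3 -c "
from h import *
rel(.5985,.0285,.25,5)
snap('wrist','w10');snap('side','s10')
crop('w10',220,130,420,290,4,'w10c')
crop('s10',240,130,340,220,8,'s10c')"
```

```text
rel [-0.0021  0.0001  0.0039] turn -0.003 az 4.83 pos [0.6006 0.0288 0.2539] j7 -98.0 t 12.9 F [-0.1 -0.2 -0.4] open 47.9
```

View pics/w10c.png

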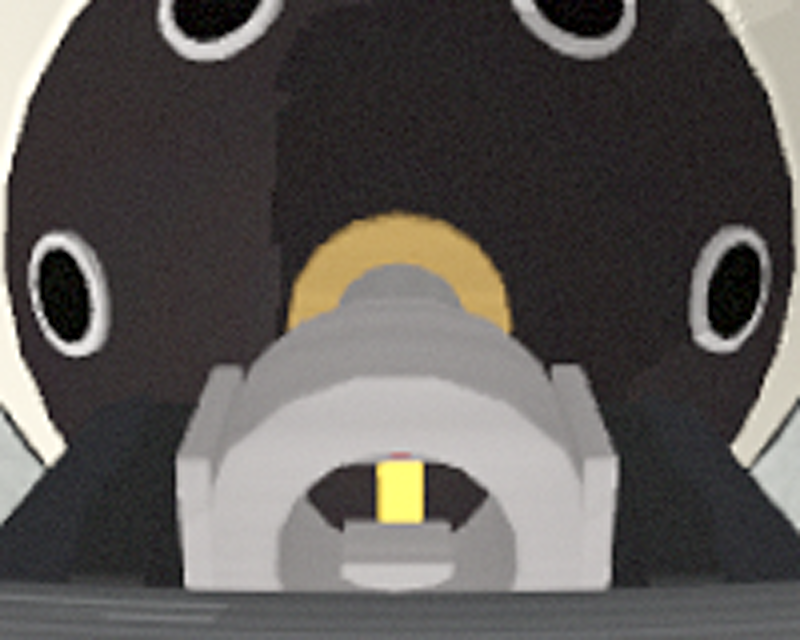

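View pics/s10c.png

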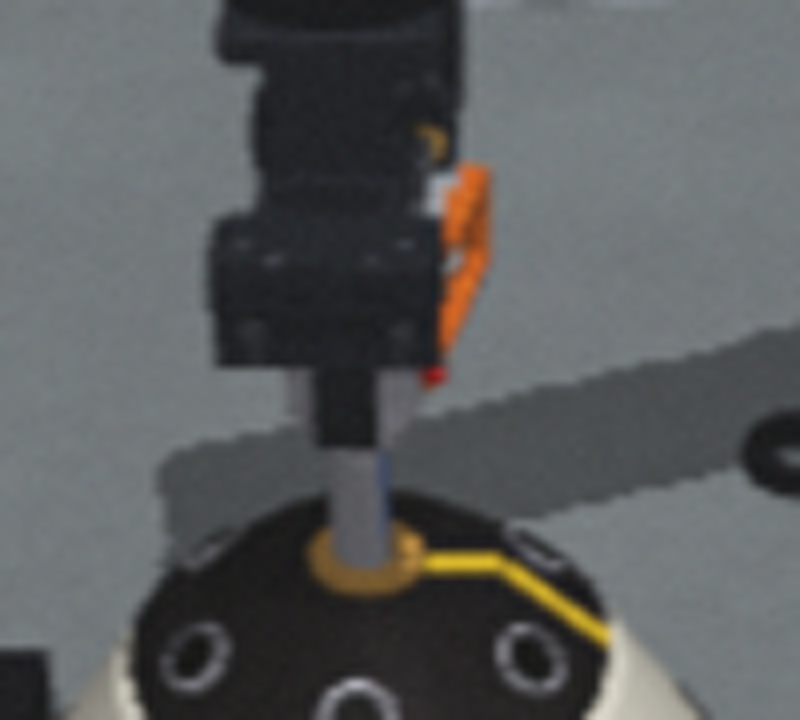

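```bash
python3 - <<'E'
from h import *
d=load('s10')
im=d['color'].astype(int)
for v in (178,180,182,184): print(v,[tuple(im[v,u]) if 0 else int(im[v,u].sum()/3) for u in range(270,302)])
for v in (188,190,194,197): print(v,[int(im[v,u].sum()/3) for u in range(275,295)])
inv=np.linalg.inv(d['pose'])
def pr(p):
    c=inv@np.append(p,1);return (d['cx']+d['fx']*c[0]/c[2],d['cy']+d['fy']*c[1]/c[2])
R=np.array([.996,.084]);N=np.array([-.084,.996])
for n,ax,z in(('collar',(.6006,.0288),.242),('sp',(.5985,.0285),.212),('sp',(.5985,.0285),.2)):
    ax=np.array(ax)
    print(n,z,pr([*ax,z]))
print(pr([.6006+N[0]*.035,.0288+N[1]*.035,.245]))
crop('s10',265,165,310,205,16,'s10d')
E
```

```text
178 [120, 121, 120, 122, 122, 112, 96, 91, 76, 45, 32, 34, 31, 32, 33, 31, 43, 80, 100, 99, 100, 99, 87, 82, 100, 114, 117, 118, 119, 120, 117, 120]
180 [121, 122, 124, 122, 123, 113, 97, 90, 78, 50, 33, 31, 32, 32, 32, 31, 43, 78, 100, 99, 103, 100, 105, 116, 122, 121, 118, 118, 119, 105, 90, 86]
182 [121, 122, 121, 122, 120, 117, 109, 95, 76, 46, 32, 33, 32, 30, 34, 31, 36, 79, 105, 106, 102, 91, 87, 87, 88, 84, 76, 77, 79, 78, 78, 77]
184 [89, 88, 88, 88, 83, 78, 75, 78, 72, 51, 33, 29, 30, 30, 32, 31, 35, 78, 97, 88, 83, 79, 79, 78, 77, 78, 79, 77, 79, 78, 78, 78]
188 [79, 76, 79, 78, 82, 79, 81, 86, 90, 96, 98, 99, 86, 78, 78, 80, 78, 77, 78, 78]
190 [79, 78, 77, 78, 79, 76, 82, 85, 90, 93, 95, 95, 85, 76, 77, 77, 77, 78, 79, 80]
194 [30, 28, 27, 27, 26, 33, 63, 85, 91, 89, 91, 93, 89, 62, 36, 29, 28, 29, 31, 28]
197 [29, 28, 26, 36, 60, 80, 85, 86, 90, 92, 92, 94, 92, 81, 80, 106, 119, 87, 37, 30]
collar 0.242 (np.float64(283.06131609628676), np.float64(177.9433231785684))
sp 0.212 (np.float64(284.2472011841088), np.float64(187.15971594263775))
sp 0.2 (np.float64(284.40206593985124), np.float64(190.77523428802186))
(np.float64(282.0999660682768), np.float64(184.23381000406908))
```

View pics/s10d.png

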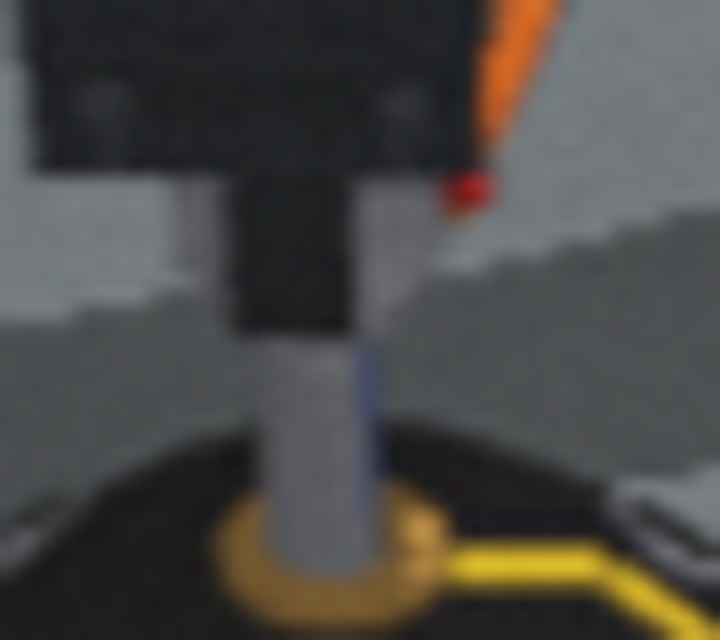

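Request:
arm_command:
  rows: [-0.0016,0,0.005,0,-0.0016,0,0.01,0,-0.0016,0,0.015,0,-0.0016,0,0.018,0,-0.0016,0,0.018,0]

```text
time: 13.5
tool_pos: [0.5982, 0.0284, 0.2339]
ee_rot: [[0.996, 0.084, -0.0], [0.084, -0.996, -0.0], [-0.0, -0.0, -1.0]]
ft_force: [1.0, -0.2, -1.3]
opening: 0.54
```

```bash
python3 -c "
from h import *
rel(.5985,.0285,.22,5)
"
```

```text
rel [ 0.0003 -0.      0.0139] turn -0.003 az 4.8 pos [0.5982 0.0284 0.2339] j7 -98.3 t 13.5 F [ 1.  -0.2 -1.3] open 47.6
```

Request:
arm_command:
  rows: [0,0,0.002,0,0,0,0.004,0,0,0,0.006,0,0,0,0.008,0,0,0,0.008,0]

```text
time: 14.0
tool_pos: [0.5983, 0.0285, 0.2263]
ee_rot: [[0.996, 0.084, 0.0], [0.084, -0.996, 0.0], [0.0, -0.0, -1.0]]
ft_force: [1.6, -0.5, -0.8]
opening: 0.539
```

```bash
python3 -c "
from h import *
rel(.5985,.0285,.22,5)
"
```

```text
rel [ 0.0002 -0.      0.0063] turn -0.003 az 4.8 pos [0.5983 0.0285 0.2263] j7 -98.4 t 14.0 F [ 1.6 -0.5 -0.8] open 47.5
```

Request:
arm_command:
  rows: [0.0003,0,0.003,0,0.0003,0,0.006,0,0.0003,0,0.009,0,0.0003,0,0.012,0,0.0003,0,0.015,0]

```text
time: 14.5
tool_pos: [0.5984, 0.0285, 0.2112]
ee_rot: [[0.996, 0.084, -0.0], [0.084, -0.996, -0.0], [-0.0, -0.0, -1.0]]
ft_force: [-0.5, -0.5, -1.6]
opening: 0.544
```

Request:
arm_command:
  rows: [0,0,0.003,0,0,0,0.006,0,0,0,0.009,0,0,0,0.011,0,0,0,0.011,0]

```text
time: 15.0
tool_pos: [0.5984, 0.0285, 0.2002]
ee_rot: [[0.996, 0.084, -0.0], [0.084, -0.996, -0.0], [-0.0, -0.0, -1.0]]
ft_force: [-0.2, -0.4, -0.5]
opening: 0.536
```

```bash
python3 -c "
from h import *
rel(.5985,.0285,.190,5)
"
```

```text
rel [ 0.0001 -0.      0.0102] turn -0.003 az 4.81 pos [0.5984 0.0285 0.2002] j7 -98.9 t 15.0 F [-0.2 -0.4 -0.5] open 47.2
```

Request:
arm_command:
  rows: [0,0,0.002,0,0,0,0.004,0,0,0,0.006,0,0,0,0.008,0,0,0,0.008,0]
  squeeze: 45

```text
time: 15.5
tool_pos: [0.5986, 0.0285, 0.1927]
ee_rot: [[0.996, 0.084, 0.0], [0.084, -0.996, -0.0], [0.0, 0.0, -1.0]]
ft_force: [-1.5, -0.1, 3.2]
opening: 0.537
```

Request:
arm_command:
  rows: [0,0,0.001,0,0,0,0.002,0,0,0,0.002,0]

```text
time: 15.8
tool_pos: [0.5986, 0.0285, 0.1908]
ee_rot: [[0.996, 0.084, 0.0], [0.084, -0.996, -0.0], [0.0, 0.0, -1.0]]
ft_force: [-2.1, -1.2, 5.5]
opening: 0.543
```

```bash
python3 -c "
from h import *
rel(.5985,.0285,.190,5)
"
```

```text
rel [-0.0001 -0.      0.0008] turn -0.003 az 4.8 pos [0.5986 0.0285 0.1908] j7 -99.1 t 15.8 F [-2.1 -1.2  5.5] open 47.8
```

Request:
arm_command:
  rows: [0,0,0.001,0,0,0,0.002,0,0,0,0.002,0]

```text
time: 16.1
tool_pos: [0.5986, 0.0285, 0.1898]
ee_rot: [[0.996, 0.084, 0.0], [0.084, -0.996, -0.0], [0.0, 0.0, -1.0]]
ft_force: [-5.3, -1.2, 12.5]
opening: 0.538
```

Request:
arm_command:
  rows: [0,0,0.0003,0,0,0,0.0005,0,0,0,0.0005,0]

```text
time: 16.4
tool_pos: [0.5986, 0.0285, 0.1898]
ee_rot: [[0.996, 0.084, 0.001], [0.084, -0.996, -0.0], [0.001, 0.0, -1.0]]
ft_force: [-6.5, -1.4, 16.1]
opening: 0.54
```

```bash
python3 -c "
from h import *
rel(.5985,.0285,.190,5)
snap('wrist','w11');snap('side','s11');snap('top','t11')
rel(.5985,.0285,.190,5)
crop('w11',220,130,420,290,4,'w11c')
crop('s11',240,140,340,220,8,'s11c')"
```

```text
rel [-0.0001 -0.     -0.0002] turn -0.003 az 4.8 pos [0.5986 0.0285 0.1898] j7 -99.1 t 16.4 F [-6.5 -1.4 16.1] open 47.6
rel [-0.0001 -0.     -0.0002] turn -0.004 az 4.79 pos [0.5986 0.0285 0.1898] j7 -99.1 t 16.55 F [-6.5 -0.8 16.6] open 47.5
```

View pics/w11c.png

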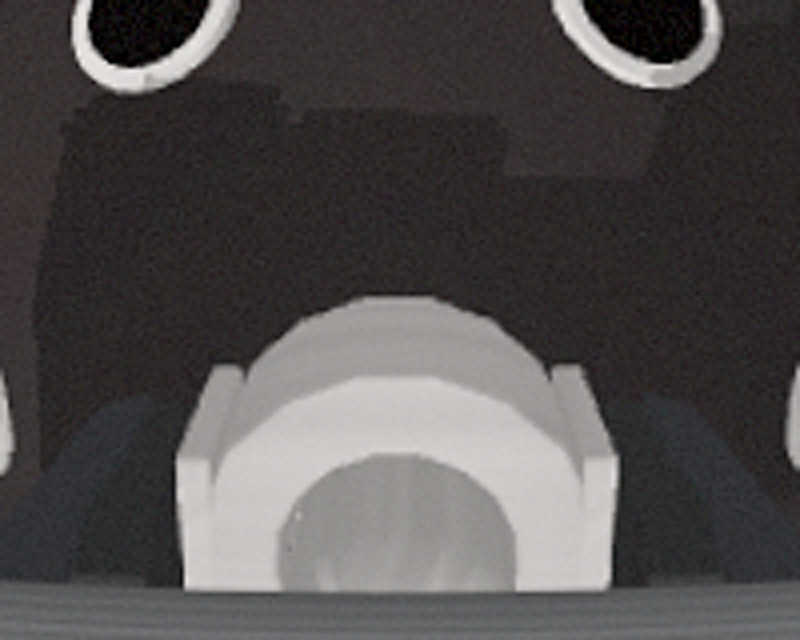

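View pics/s11c.png

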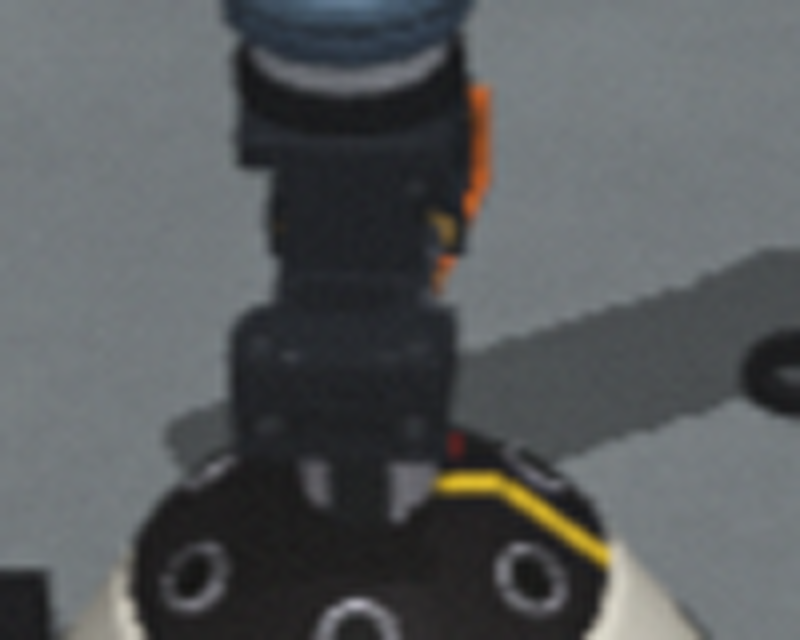

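```bash
python3 -c "
from h import *
print(manip.job_done())
rel(.5985,.0285,.190,5)"
```

```text
the job is handed in; nothing more can be done
None
the job is handed in; nothing more can be done
```

I turned the spindle so its flat faces the yellow groove, fitted the small silver collar over it and pressed it down. I handed the job in at about 16.6 s, still gripping. No verdict is reported, so what follows rests on my own checks.

- **Spindle:** I pinched it across the flat (opening 19.5 mm, against 20 mm from flat to back) and turned it about 42° clockwise. The gripper's angle put the flat within about 1° of the groove. The red end line read about 5° off in one picture.
- **Collar:** I gripped it on its grip flats (opening 48.0 mm), lifted it, and lowered it with the screw on the groove side. It went over the spindle with no noticeable resistance.
- **Final press:** The gripper stopped moving while the vertical force rose from 5.5 N to about 16.5 N. That puts the collar's underside at about 171 mm, so the washer should be at its stop. The collar had not visibly shifted in the fingers, and the last side picture shows the red screw above the groove.

**Disagreements:**
- The views differed by 1–2 mm on where the spindle's axis is.
- The two wrist views of the collar in the grip differed by about 2 mm; I treated it as centred.
- A sideways force of about 6.5 N remained at the end.
- One check of the groove direction, taken with the fingers covering part of it, read 1.3° instead of 5–6°, and I ignored it.

The spacer, rack and mixer were never touched, though I did not measure their positions afterwards.

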